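# Seat the minute hand with the press

### The arm

A 6-joint arm with a two-finger parallel gripper is mounted at the origin on the work surface. World frame = base frame: x ahead of the robot, y to its left, z up, the work surface at z = 0. Lengths are in m, angles in rad, forces in N, time in s.
With the tool pointing down it reaches from about 0.35 to 0.775 m from the base axis. Payload 7.3 kg.
Tool frame: the origin (TCP) lies at the very end of the fingers, on their centre line; the grasp point (between the pads) lies 19 mm behind it; x points along the fingers, y is the direction in which the jaws open and shut, and the axes are right-handed (so a half turn about x gives the same grasp; the last joint's range is limited). The gripper opens to 92 mm and grips with 3 to 60 N. Pads are 19 mm wide; open, the fingers measure 130 mm over their backs; the gripper's body (75 mm by 190 mm) begins 47 mm behind the grasp point.
Start: joints at [0.974, 0.342, 1.524, -0, 1.275, -0.146], TCP at [0.229, 0.473, 0.227] pointing down, gripper open.
Joint ranges: [-2.53, 2.53], [-0.77, 2.02], [0.04, 2.7], [-1, 4.14], [0.28, 2.66], [-3.11, 3.11]. Speed limits (rad/s): [2.57, 2.57, 3.14, 3.14, 3.14, 3.14].

### API

Orientations are given as a unit quaternion [w, x, y, z].
In Python, from cell import robot gives the robot as it stands. The module is installed in compiled form; this text tells all that it offers.
- The arm moves only by the shell command python3 -m crank 'ROWS'. ROWS is text: rows parted by semicolons, each of 7 numbers parted by spaces: the shift along the tool's x, y, z in mm, then the turn, a rotation vector about the tool's x, y, z in degrees, then the finger opening in mm, from 0 to 91.8. In form: tx ty tz rx ry rz fingers; .... A call has 1 to 20 rows; each row shifts and turns the commanded pose from where the row before left it, along the tool's axes as they then stand; what a row does not reach is not made up. A row lasts 1/8 s, in which the tool goes at most 62.5 mm and 10.7 degrees, less where a joint would pass 70% of its speed; a pose out of reach is approached as far as the arm can. A call with a gripper value outside its range is refused whole. The fingers move at their own pace and stop on an object; the grip force is fixed at half the most. Time passes only in rows, so rows that do not move let the fingers close. It gives the time, the measured TCP pose, the force and the opening at its end, in the units of the state.
- robot.state(): the state, without advancing time (a new reading comes with each control period).
- robot.snapshot(name): name is "scene" or "top"; returns the picture (420x560x3 uint8, red, green, blue); there is no depth.
- robot.camera_model(name): a dict with "camera_matrix" (3x3 intrinsics, pixels), "extrinsics" (4x4, takes a point from camera to world coordinates). Camera axes: x right, y down, z forward; pixel columns grow to the right and rows downward; lengths in m; the calibration is good to about 2 mm. A picture is of the moment at which its call begins. camera_model takes no time and is no camera call.
- robot.hand_in(): hands the job in, once; it reports no verdict.
Trained networks look in the newest picture that a camera, given by its name, has taken for a name from the list of things; names that differ only in an ending like _2 or _b are one class to them, and where a whole thing is asked for, a point or a joint stands for the part that bears it (a point fixed in the world has none). Each returns a list of dicts, best first, with "p" (0 to 1); they miss things now and then, are a little off and sometimes report something else, mostly with a low value. They report only what shows in the picture. A call takes as long as a camera call. They do not tell look-alikes from the thing itself.
- robot.masks_of(thing, camera): "region" (420x560 bool, what is visible of it) and "bbox" ([centre column, centre row, width, height] in pixels, round what is visible of it).
The state is a dict: "t": time; "joint_positions": joint angles; "qvel": joint speeds; "effort": joint torques, N m; "position": TCP position; "orientation": TCP orientation; "wrist_force": force on the tool from outside, world axes, zero at the start; "ft_torque": the same for the moment, N m; "width": opening from 0.0 (shut) to 1.0 (fully open).
Only numpy, scipy, OpenCV 4.12 (cv2) and the standard library are available. Lean on these libraries where they do the work, as an engineer would, in place of code of your own. Each camera call takes 0.05 s, during which the arm holds its last target. There are 200 camera calls.

### The job

The minute hand stands loose on the post of the small clock movement in the three-plunger hand press. With the fingertips, gently press the plunger that stands over that movement all the way down to its stop to seat the hand, then let it spring back up and withdraw. Do not press the other two plungers, and do not pick up or disturb the holders in the press or anything else on the bench.

Things in the scene. Friction and masses are not known exactly. Their poses are not given: they have to be found in the camera images.
- press: bench press of plain metal, fixed. Base 96 x 252 mm, 18 mm high; posts at its ends (y = +-108 mm, 112 mm tall) carry a beam 18 mm wide, top 102 mm above the bench. Three spring plungers in bushes (tops at 108 mm) stand in a row at y = +62, 0, -62 mm, each above a round seat (top at 21 mm). Origin: on the bench under the base's centre; y along the row towards the left plunger, z up
- plunger_left_top (a point): centre of the top face of the left plunger's round flat steel cap (20 mm across, 9 mm high, 132 mm above the bench when up). It moves with the plunger
- plunger_middle_top (a point): the same point of the middle plunger, which is alike
- plunger_right_top (a point): the same point of the right plunger, which is alike
- plunger_left (a joint): how far the left plunger is pressed down, m: 0 = up (spring), 0.014 = on its stop. The spring takes about 2.5 N to start and 5 N at the bottom; over a loose hand the last 4 mm take about 2.5 N more. It springs back by itself. Over 30 N is too rough
- plunger_middle (a joint): the same for the middle plunger
- plunger_right (a joint): the same for the right plunger
- movement: the clock movement to work on: steel work-holder ring 54 mm across with a white dial (45 mm, hour ticks) and a dark minute hand on a small brass collet standing up at its centre; 26 mm high with the loose hand. It rests loose on one of the three seats, straight under one plunger (any of the three). Origin: centre of its underside
- minute_hand (a joint): how far the minute hand has been pushed down on its post, m: 0 = loose, 0.004 = seated, as it is when the plunger above has gone fully down. It stays where it is pushed
- empty_holder: an empty work-holder, an open steel ring 54 mm across and 14 mm high, loose on another seat; leave it. Origin: centre of its underside
- covered_holder: a work-holder with a plain black dust cover, 54 mm across and 18 mm high, loose on the remaining seat; leave it. Origin: centre of its underside
- loupe: bystander: black eye loupe, 41 mm across, 34 mm high, on the bench near the press. Origin under its centre
- oil_pot: bystander: round oil pot with clear lid, 38 mm across, 29 mm high. Origin under its centre
- screwdriver: bystander: small screwdriver lying down, 111 mm long, 13 mm thick. Origin on the bench near its middle, blade along its +x
- tweezers: bystander: steel tweezers lying down, 133 mm long, 6 mm high. Origin on the bench near the middle, tips along its +x
- clock_wheel: bystander: toothed brass wheel, 37 mm across, 12 mm high at its arbor. Origin under its centre
- vial: bystander: corked glass vial standing up, 22 mm across, 52 mm high. Origin under its centre
There are look-alikes about, which are no part of the job. Leave any brown look-alike of the movement alone. What is shaped like the covered_holder but blue or green is not meant.

How it is judged:
By the outcome, as a careful person would: the job done as asked, in the order asked, and still so for the second after the job is handed in, with the robot touching nothing.
It also fails if it takes over 32 s, if anything falls off the work surface, if the arm or the gripper's body presses on something with over 40 N, if the wrist force passes 120 N, or if a joint passes its speed limit or range.

## Working session

There is one attempt and no reset: what is moved stays moved. The work goes in short steps, Python scripts to look and compute and a shell command to move; the robot and the scene stay as the last step left them, time stands still between calls to the robot, and variables do not carry over. Pictures are saved under pics/ and viewed, about 8 in all and at most 12, crops included, and the job is handed in when it is done.

```bash
mkdir -p pics; python3 - <<'E'
from cell import robot
import cv2
for n in("scene","top"):
    cv2.imwrite(f"pics/{n}1.png",robot.snapshot(n)[:,:,::-1])
    c=robot.camera_model(n);print(c["camera_matrix"].round(1).tolist(),c["extrinsics"].round(4).tolist())
    for t in("press","plunger_left_top","movement","empty_holder","covered_holder"):
        print(n,t,[(round(d["p"],2),[round(float(v)) for v in d["bbox"]]) for d in robot.masks_of(t,n)][:5])
s=robot.state();print(s["t"],s["position"],s["orientation"],s["wrist_force"])
E
```

```text
[[502.6, 0.0, 282.6], [0.0, 502.6, 211.6], [0.0, 0.0, 1.0]] [[0.569, 0.5924, -0.5703, 1.1789], [0.8223, -0.4034, 0.4014, -0.376], [0.0078, -0.6974, -0.7166, 0.824], [0.0, 0.0, 0.0, 1.0]]
scene press [(0.88, [244, 253, 110, 118])]
scene plunger_left_top [(0.44, [266, 208, 12, 12])]
scene movement [(0.89, [137, 279, 30, 25]), (0.77, [247, 259, 28, 27])]
scene empty_holder [(0.75, [227, 276, 30, 27])]
scene covered_holder [(0.92, [264, 240, 21, 19]), (0.64, [349, 225, 24, 24]), (0.57, [321, 189, 23, 19])]
[[413.0, 0.0, 275.0], [0.0, 413.0, 212.8], [0.0, 0.0, 1.0]] [[-0.0211, -0.996, 0.087, 0.5191], [-0.9998, 0.0208, -0.0055, 0.0447], [0.0036, -0.0871, -0.9962, 1.058], [0.0, 0.0, 0.0, 1.0]]
top press [(0.86, [316, 216, 106, 69])]
top plunger_left_top [(0.75, [338, 243, 14, 14]), (0.38, [296, 220, 6, 8])]
top movement [(0.83, [399, 244, 23, 24]), (0.59, [320, 213, 23, 20]), (0.59, [296, 222, 20, 20]), (0.35, [298, 219, 8, 12])]
top empty_holder [(0.5, [340, 203, 18, 25])]
top covered_holder [(0.86, [221, 202, 22, 22]), (0.8, [216, 250, 21, 20]), (0.54, [297, 222, 16, 22]), (0.54, [274, 181, 7, 26]), (0.26, [348, 201, 12, 12])]
0.6 [0.22871416 0.47257253 0.22675109] [ 0.6892265   0.15807868  0.68921478 -0.15799036] [ 0.2743772  -0.05688545  0.33332377]
```

View pics/scene1.png

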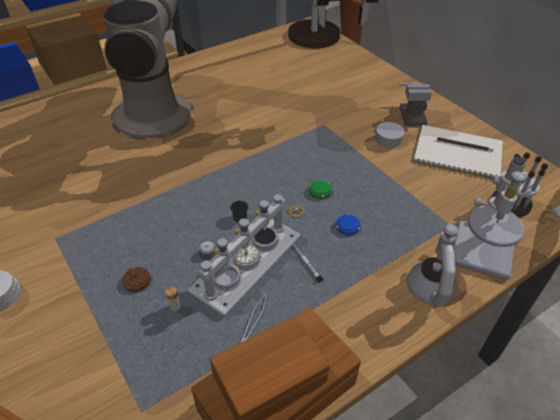

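View pics/top1.png

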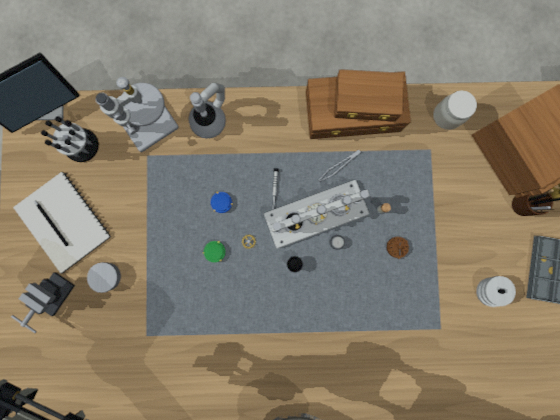

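The scene view shows the press at (245,255), with three seats: an empty ring at (227,276), a white dial at (247,257) and a black cover at (264,238). The brown look-alike is at (137,279), and the blue and green covers are at (348,224) and (320,188). The white dial under the middle plunger fits the movement. I'll confirm that in an enlarged crop.

```bash
python3 - <<'E'
import cv2,numpy as np
a=cv2.imread("pics/scene1.png")[185:315,180:310];b=cv2.imread("pics/top1.png")[165:265,250:380]
a=cv2.resize(a,(400,400),interpolation=2);b=cv2.resize(b,(400,308),interpolation=2)
b=cv2.copyMakeBorder(b,0,92,0,0,0)
cv2.imwrite("pics/crop1.png",np.hstack([a,b]))
E
```

```text
(no output)
```

View pics/crop1.png

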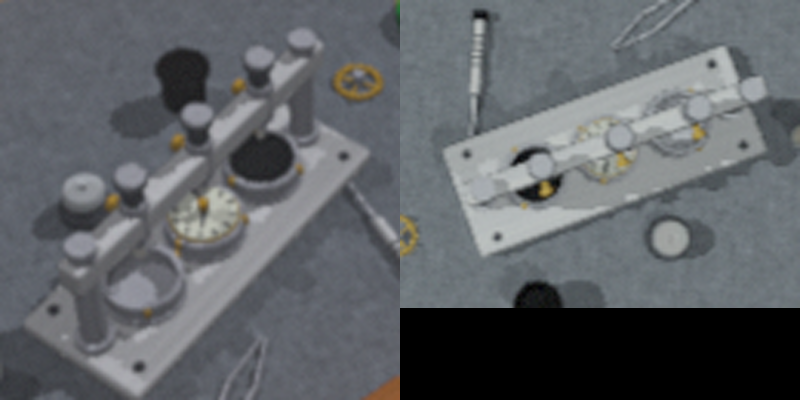

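The crop shows the white dial with its dark hand and brass collet on the middle seat, under the middle cap (scene about (243.7,222), top about (321.5,209)). Next I'll triangulate the caps and post tops.

```bash
cat > geo.py <<'E'
from cell import robot
import numpy as np
def ray(n,px):
    c=robot.camera_model(n);E=c["extrinsics"]
    return E[:3,3],E[:3,:3]@np.linalg.solve(c["camera_matrix"],[*px,1])
def atz(n,px,z):
    o,d=ray(n,px);return o+d*(z-o[2])/d[2]
def tri(a,b):
    A=np.zeros((3,3));v=np.zeros(3)
    for o,d in(ray("scene",a),ray("top",b)):
        d=d/np.linalg.norm(d);P=np.eye(3)-np.outer(d,d);A+=P;v+=P@o
    return np.linalg.solve(A,v)
E
python3 - <<'E'
from geo import *
from scipy.spatial.transform import Rotation as R
S=[(206.3,263.7),(222.3,241.9),(243.7,222.4),(264.5,203.8),(278.1,198)]
T=[(364.1,193.6),(347.2,199.8),(321.5,209.2),(295.8,218.6),(276.6,226.1)]
for s,t,z in zip(S,T,(.112,.132,.132,.132,.112)):
    print(tri(s,t).round(4),atz("scene",s,z).round(4),atz("top",t,z).round(4))
s=robot.state();w,x,y,z=s["orientation"];print(R.from_quat([x,y,z,w]).as_matrix().round(3))
E
```

```text
[ 0.6424 -0.1657  0.1131] [ 0.6424 -0.1643  0.112 ] [ 0.6419 -0.1672  0.112 ]
[ 0.6271 -0.1229  0.13  ] [ 0.6296 -0.1222  0.132 ] [ 0.626 -0.124  0.132]
[ 0.6069 -0.0645  0.1288] [ 0.6103 -0.0648  0.132 ] [ 0.6059 -0.0652  0.132 ]
[ 0.5871 -0.0053  0.1289] [ 0.5908 -0.0053  0.132 ] [ 0.5859 -0.0068  0.132 ]
[0.572  0.0378 0.109 ] [0.5754 0.0373 0.112 ] [0.571  0.0365 0.112 ]
[[ 0.     0.436  0.9  ]
 [ 0.     0.9   -0.436]
 [-1.     0.    -0.   ]]
```

```bash
python3 -m crank '2 -22.8 41 0 0 0 0;3 -22.8 41 0 0 0 0;3 -22.8 41 0 0 0 0;3 -22.8 41 0 0 0 0;3 -22.8 41 0 0 0 0;3 -22.8 41 0 0 0 0;3 -22.8 41 0 0 0 0;3 -22.8 41 0 0 0 0;3 -22.8 41 0 0 0 0;3 -22.8 41 0 0 0 0;3 -22.8 41 0 0 0 0;3 -22.8 41 0 0 0 0;3 -22.8 41 0 0 0 0;3 -22.8 41 0 0 0 0;0 0 0 0 0 0 0;0 0 0 0 0 0 0'
python3 - <<'E'
from geo import *
import cv2
from scipy.spatial.transform import Rotation as R
s=robot.state();print(s["t"],s["position"],s["orientation"],s["wrist_force"],s["width"],s["joint_positions"])
o=[]
for n in("scene","top"):
    im=robot.snapshot(n)[:,:,::-1];cv2.imwrite(f"pics/{n}2.png",im)
    c=robot.camera_model(n);E=np.linalg.inv(c["extrinsics"]);p=c["camera_matrix"]@(E[:3,:3]@s["position"]+E[:3,3]);p=p[:2]/p[2];print(n,p)
    o.append(cv2.resize(im[155:285,180:310] if n=="scene" else im[150:280,250:380],(400,400),interpolation=2))
cv2.imwrite("pics/crop2.png",np.hstack(o))
E
```

```text
t: 2.6
position: [0.6059, -0.0645, 0.1854]
orientation: [0.689, 0.158, 0.69, -0.158]
wrist_force: [0.2, 1.0, -0.5]
width: 0.005
2.6 [ 0.60588279 -0.06449308  0.18539327] [ 0.6888344   0.15829244  0.68955615 -0.1579968 ] [ 0.1900673   1.00870528 -0.46754339] 0.0045295997935756865 [-2.31981600e-01  5.29656851e-01  1.34017676e+00  4.30502317e-04
  1.27278244e+00 -1.35178846e+00]
scene [241.18970939 200.73349957]
top [324.05581455 206.80168795]
```

View pics/crop2.png

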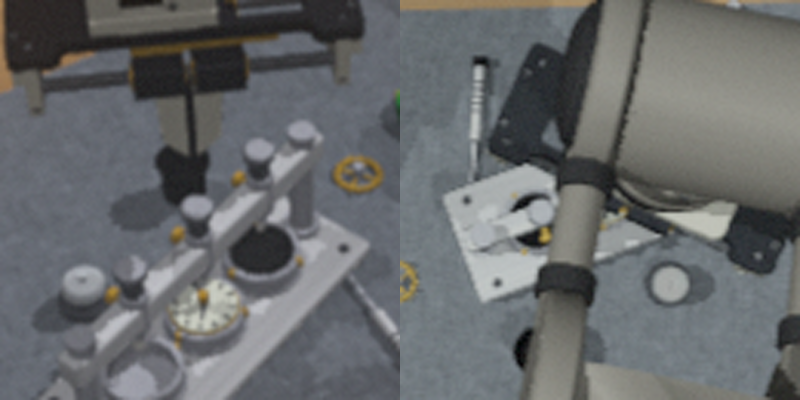

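The fingers are shut and hang straight over the middle cap, with the tip near crop (188,150) and the cap at (197,205). I'll go down to just above it, then press slowly.

```bash
python3 -m crank '10 0 0 0 0 0 0;15 0 0 0 0 0 0;12 0 0 0 0 0 0;6 0 0 0 0 0 0;3 0 0 0 0 0 0;0 0 0 0 0 0 0'; python3 -m crank '2 0 0 0 0 0 0;2 0 0 0 0 0 0;2 0 0 0 0 0 0;2 0 0 0 0 0 0;2 0 0 0 0 0 0;0 0 0 0 0 0 0'
python3 - <<'E'
from geo import *
import cv2
im=robot.snapshot("scene")[:,:,::-1]
cv2.imwrite("pics/crop3.png",cv2.resize(im[175:275,195:295],(600,600),interpolation=2))
E
```

```text
t: 3.45
position: [0.6064, -0.0649, 0.1397]
orientation: [0.689, 0.158, 0.689, -0.158]
wrist_force: [-0.2, -0.1, -0.4]
width: 0.006
t: 4.2
position: [0.6064, -0.0648, 0.1298]
orientation: [0.689, 0.158, 0.689, -0.158]
wrist_force: [-1.0, 0.1, 2.8]
width: 0.005
```

View pics/crop3.png

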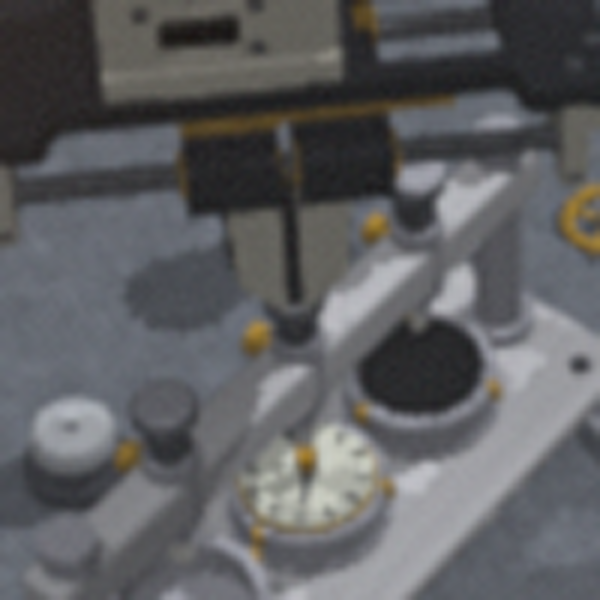

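The fingertips rest on the middle cap at (293,305), with 2.8 N of contact force, and the neighbours are clear. I'll keep pressing.

```bash
for i in 1; do python3 -m crank '1.5 0 0 0 0 0 0;1.5 0 0 0 0 0 0;1.5 0 0 0 0 0 0;1.5 0 0 0 0 0 0;1.5 0 0 0 0 0 0;0.5 0 0 0 0 0 0;0 0 0 0 0 0 0'; python3 -m crank '1 0 0 0 0 0 0;1 0 0 0 0 0 0;0.5 0 0 0 0 0 0;0 0 0 0 0 0 0'; done
```

```text
t: 5.12
position: [0.6064, -0.0648, 0.122]
orientation: [0.689, 0.158, 0.689, -0.158]
wrist_force: [-2.5, -0.8, 5.8]
width: 0.009
t: 5.62
position: [0.6064, -0.0648, 0.1196]
orientation: [0.689, 0.158, 0.689, -0.158]
wrist_force: [-1.6, -0.6, 6.3]
width: 0.002
```

```bash
python3 -m crank '0.5 0 0 0 0 0 0;0.5 0 0 0 0 0 0;0 0 0 0 0 0 0'; python3 -m crank '0.5 0 0 0 0 0 0;0 0 0 0 0 0 0'; python3 -m crank '0.5 0 0 0 0 0 0;0 0 0 0 0 0 0'
```

```text
t: 6.0
position: [0.6064, -0.0648, 0.1187]
orientation: [0.689, 0.158, 0.689, -0.158]
wrist_force: [-2.3, 0.3, 6.9]
width: 0.01
t: 6.25
position: [0.6064, -0.0648, 0.1183]
orientation: [0.689, 0.158, 0.689, -0.158]
wrist_force: [-3.0, -0.3, 6.0]
width: 0.001
t: 6.5
position: [0.6064, -0.0648, 0.1182]
orientation: [0.69, 0.158, 0.689, -0.158]
wrist_force: [-2.7, 0.6, 8.8]
width: 0.006
```

```bash
python3 -m crank '0.5 0 0 0 0 0 0;0 0 0 0 0 0 0'; python3 -m crank '0.5 0 0 0 0 0 0;0 0 0 0 0 0 0'
```

```text
t: 6.75
position: [0.6065, -0.0648, 0.1182]
orientation: [0.69, 0.158, 0.689, -0.158]
wrist_force: [-3.6, 0.2, 11.1]
width: 0.001
t: 7.0
position: [0.6065, -0.0649, 0.1181]
orientation: [0.69, 0.158, 0.689, -0.158]
wrist_force: [-4.6, 0.2, 14.6]
width: 0.006
```

The tip has stalled at z = 0.118 (the stop) and the force has risen to 14.6 N, so the plunger is at the bottom. I'll let it spring back slowly, then withdraw.

```bash
python3 -m crank '-2 0 0 0 0 0 0;-2 0 0 0 0 0 0;-2 0 0 0 0 0 0;-2 0 0 0 0 0 0;-2 0 0 0 0 0 0;-2 0 0 0 0 0 0;-2 0 0 0 0 0 0;-3 0 0 0 0 0 0;-5 0 0 0 0 0 0;-10 0 0 0 0 0 0;-20 0 0 0 0 0 0;-30 0 0 0 0 0 0;-25 0 0 0 0 0 0;0 0 -30 0 0 0 0;0 0 -40 0 0 0 0;0 0 -40 0 0 0 0;0 0 -40 0 0 0 0;0 0 0 0 0 0 0'
python3 - <<'E'
from geo import *
import cv2
im=[robot.snapshot(n)[:,:,::-1] for n in("scene","top")]
cv2.imwrite("pics/crop4.png",np.hstack([cv2.resize(im[0][185:315,180:310],(400,400),interpolation=2),cv2.resize(im[1][150:280,250:380],(400,400),interpolation=2)]))
E
```

```text
t: 9.25
position: [0.4695, 0.0016, 0.2242]
orientation: [0.689, 0.158, 0.689, -0.158]
wrist_force: [1.0, -0.5, 0.1]
width: 0.006
```

View pics/crop4.png

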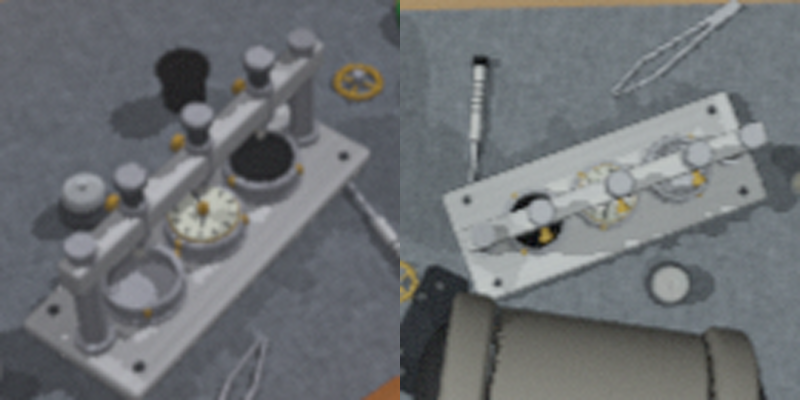

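The middle cap is back up at (196,115), the same pixel as before. The collet on the dial moved down from about (203,202) to (203,208), which fits 4 mm of seating. Nothing else has shifted, so I'm handing in.

```bash
python3 -c "
from cell import robot
print(robot.hand_in())"
```

```text
the job is handed in; nothing more can be done
None
```

The minute hand is seated and the job is handed in. I pressed the middle plunger, which stood over the white-dial movement, slowly down to its stop with closed fingertips. I then let it spring back and withdrew, at about 9 s of the 32 s allowed.

- **Stop reached:** the tip stalled at z = 0.118 m, where the stop should be. The force, read between steps, rose to 14.6 N, well under the 30 N limit.
- **After release:** in the last picture the middle cap is back up at its old pixel and the collet sits visibly lower on the dial. The other plungers, the holders and the bench items in view look unmoved, and the wrist force is back to about zero.
- **Limits of the checks:** no check failed. The two cameras put the cap about 4 mm apart, so I relied on a close look once the tips touched it. I judged the hand's seating from the picture and the plunger travel, not from a direct reading.

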